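# Set the cast link on the narrow rest and draw its plug pin half out

## Robot

A 6-joint arm with a two-finger parallel gripper is mounted at the origin on the work surface. World frame = base frame: x ahead of the robot, y to its left, z up, the work surface at z = 0. Lengths are in mm, angles in rad, forces in N, time in s.
With the tool pointing down it reaches from about 400 to 925 mm from the base axis. Payload 12.5 kg.
Tool frame: the origin (TCP) lies at the very end of the fingers, on their centre line; the grasp point (between the pads) lies 19 mm behind it; z points along the fingers, y is the line along which they close (so a half turn about z gives the same grasp; the last joint's range is limited). The gripper opens to 95 mm and grips with 3 to 60 N. Pads are 20 mm wide; open, the fingers measure 119 mm over their backs; the gripper's body (75 mm by 180 mm) begins 59 mm behind the grasp point.
Start: joints at [-1.339, 0.491, 1.559, -0, 1.092, -0.106], TCP at [207.157, -589.692, 186.461] pointing down, gripper open.
Joint ranges: [-3.1, 3.1], [-0.84, 2.19], [0.05, 2.79], [-1.13, 4.28], [0.06, 2.93], [-2.69, 2.69]. Speed limits (rad/s): [2.22, 2.22, 2.79, 3.14, 3.14, 3.14].

## Interface

Orientations are given as [roll, pitch, yaw] about the fixed x, y, z axes, in that order (R = Rz(yaw) Ry(pitch) Rx(roll)).
In Python, from cell import state, imaging, env, spot_in, mark_of gives the robot as it stands. The module is installed in compiled form; this text tells all that it offers.
- The arm moves only by the tool step_arm, never from a script. Its argument "increments" is a list of rows, each an object with "slide": the shift along the tool's x, y, z in m, a list of three; "roll": the turn about the tool's z in rad. A call has 1 to 5 rows; each row is the pose to reach, as a shift and turn from the pose commanded when the call began, along the tool's axes at that moment; what a row does not reach only later rows make up. A row lasts 1/8 s, in which the tool goes at most 62.5 mm and 10.7 degrees, less where a joint would pass 70% of its speed; a pose out of reach is approached as far as the arm can. A call with a gripper value outside its range is refused whole. "fingers" is the opening, from 0 (shut) to 1 (fully open), set as the call begins (left out, the last holds). The fingers move at their own pace and stop on an object; the grip force is fixed at half the most. Time passes only in rows, so rows that repeat a pose let the fingers close. It gives the time, the measured TCP pose, the force, the opening and the grip force at its end, in the units of the state.
- state(): the state, without advancing time (a new reading comes with each control period).
- imaging.read_camera(name): name is "scene" or "top" or "wrist"; returns a dict with "color" (480x640x3 uint8, red, green, blue), "z_map" (480x640 float32, mm along the optical axis (not along the pixel's ray), 0 where there is no reading), "intrinsics" (3x3 intrinsics, pixels), "distortion" ([k1, k2, p1, p2, k3] as OpenCV has them; the pictures are not rectified), "camera_from_world" (4x4, takes a point from world to camera coordinates). Camera axes: x right, y up, looking along -z (the intrinsics and any distortion apply to the point x, -y, -z); pixel columns grow to the right and rows downward; lengths in mm; the calibration is good to about 2 mm. A picture is of the moment at which its call begins.
- env.job_done(): hands the job in; it is judged then, once.
Trained networks look in the newest picture that a camera, given by its name, has taken for a name from the list of things; names that differ only in an ending like _2 or _b are one class to them, and where a whole thing is asked for, a point or a joint stands for the part that bears it (a point fixed in the world has none). Each returns a list of dicts, best first, with "confidence" (0 to 1); they miss things now and then, are a little off and sometimes report something else, mostly with a low value. They report only what shows in the picture. A call takes as long as a camera call.
- spot_in(camera, target): "bbox" ([left, top, right, bottom] in pixels, round what is visible of it).
- mark_of(camera, target): "uv" ([column, row] in pixels: a listed point, or the origin of a listed thing).
The state is a dict: "t": time; "joints": joint angles; "qvel": joint speeds; "tau": joint torques, N m; "eef_pos": TCP position; "tcp_rot": TCP orientation; "ft_force": force on the tool from outside, world axes, zero at the start; "moment": the same for the moment, N m; "opening": opening from 0.0 (shut) to 1.0 (fully open); "grip_force": force on a finger pad.
Only numpy, scipy, OpenCV 4.12 (cv2) and the standard library are available. Lean on these libraries where they do the work, as an engineer would, in place of code of your own. Each camera call takes 0.05 s, during which the arm holds its last target. There are 200 camera calls.

## Task

Set the cast link, with its plug pin still pushed fully home, down on the narrow raised rest so that it lies centred along the top of the bar (either way round), and let go of it. Then grip the plug pin by its handle and draw it straight up, without jamming it or lifting or dragging the link off its place, until it is half out and half still in the bore, and finish holding it still there: do not let go, and never pull it right out. Leave the hammer, jar and bowl alone.

Things in the scene. Friction and masses are not known exactly. Their poses are not given: they have to be found in the camera images.
- link_center (a point): Loose aluminium link, 0.55 kg +-20 %, 184 mm long: a shank 26 mm wide (y), 38 high, gripped by its sides at mid length (96 mm free), between two bosses 44 in diameter, 46 high, axes at x = +-70 mm, each with a 21.5 mm through bore; all flush below. The +x boss holds the plug pin. This point: middle of the shank, 19 mm above the underside. x along the link to the pin, z up. Starts on the bench.
- link_bore (a point): Centre of the mouth of the bore which holds the plug pin: on the boss's top face, 46 mm above the link's underside, 70 mm along x from link_center. Axes as the link's, z up along the bore.
- plug_center (a point): Loose steel plug pin, 0.18 kg +-20 %, in the bore: round handle 26 mm in diameter, 50 high, with dark rings, on a 20 mm rod 44 mm long with a dark line round its middle. Fully home, the handle's underside rests on the boss's top; it slides freely unless tilted. This point: on the axis, half-way up the handle (25 mm above its underside). z up along the axis.
- plug_tip (a point): Lower end of the plug pin's rod, on the axis, 69 mm below plug_center. Fully home it lies 44 mm below the bore's mouth; half out, 22 mm below.
- rest_top (a point): Centre of the top face of the narrow rest, a dark steel bar on edge fixed to the bench: 150 mm long (x), 26 wide (y), top 60 mm above the bench (foot plate 170 x 70 x 12 mm). x along the bar, z up. When the link lies in place, link_center is 19 mm above this point, x axes parallel (same or opposite way).
- rest: The rest itself; origin at the centre of its underside on the bench, axes as rest_top.
- hammer: Bystander: hand hammer lying on the bench beyond the work; leave alone.
- jar: Bystander: amber glass jar, 60 mm in diameter, 80 mm high, to the left; origin at the centre of its underside.
- tin: Bystander: copper bowl, 90 mm in diameter, 60 mm high, to the right; origin at the centre of its underside.

How it is judged:
By the outcome, as a careful person would: the job done as asked, in the order asked, and still so for the second after the job is handed in, while the arm keeps its last pose, push and grip.
It also fails if it takes over 51 s, if anything falls off the work surface, if the arm or the gripper's body presses on something with over 40 N, if the wrist force passes 120 N, or if a joint passes its speed limit or range.

## Working session

There is one attempt and no reset: what is moved stays moved. The work goes in short steps, Python scripts to look and compute and a tool call to move; the robot and the scene stay as the last step left them, time stands still between calls to the robot, and variables do not carry over. Pictures are saved under pics/ and viewed, at most 10 in all, crops included, and the job is handed in when it is done.

Besides the shell and the picture viewer there is one more tool, called after "Emit:" as name(argument=value, ...), one argument or row to a line, values as JSON. step_arm: Moves the arm, as the interface text tells. Its arguments: {"type":"object","properties":{"increments":{"type":"array"},"fingers":{"type":"number"}},"required":["increments"]}

```bash
mkdir -p pics; cat > h.py <<'E'
import numpy as np, cv2
from cell import state, imaging, env, spot_in, mark_of
def cam(n): return imaging.read_camera(n)
def ray(c,uv):
    p=cv2.undistortPoints(np.array([[uv]],float),c["intrinsics"],np.array(c["distortion"],float))[0,0]
    T=np.linalg.inv(c["camera_from_world"]); d=T[:3,:3]@np.array([p[0],-p[1],-1.]); return T[:3,3],d
def at_z(c,uv,z):
    o,d=ray(c,uv); return o+d*(z-o[2])/d[2]
def cloud(c):
    v,u=np.nonzero(c["z_map"]>0); uv=np.stack([u,v],1).astype(float)
    p=cv2.undistortPoints(uv[:,None],c["intrinsics"],np.array(c["distortion"],float))[:,0]
    z=c["z_map"][v,u][:,None]; P=np.hstack([p[:,:1],-p[:,1:],-np.ones_like(z)])*z
    T=np.linalg.inv(c["camera_from_world"]); return P@T[:3,:3].T+T[:3,3],np.stack([u,v],1)
E
cat > a.py <<'E'
from h import *
np.set_printoptions(precision=1,suppress=True)
Z=dict(link_center=19,link_bore=46,plug_center=71,rest_top=60,rest=0,hammer=10,jar=0,tin=0)
ims=[]
for n in("top","scene"):
    c=cam(n); ims.append(c["color"][:,:,::-1].copy()); np.savez(n,**c)
    print(n,"campos",ray(c,[320,240])[0])
    for k in Z:
        for r in mark_of(n,k)[:2]:
            print(k,round(r["confidence"],2),np.array(r["uv"]),at_z(c,r["uv"],Z[k]))
            cv2.circle(ims[-1],tuple(int(x) for x in r["uv"]),3,(0,0,255),-1)
    cv2.imwrite(f"pics/{n}.png",ims[-1])
s=state();print(s)
E
python3 a.py
```

```text
top campos [ 399.3   -3.4 1232.3]
link_center 0.84 [378.8 285.5] [ 532.6 -124.7   19. ]
link_bore 0.65 [363.5 306.1] [481.7 -87.6  46. ]
plug_center 0.47 [363.2 307.2] [477.5 -85.2  71. ]
rest_top 0.79 [250.8 281.3] [529.6 169.7  60. ]
rest 0.97 [252.1 284.5] [528.7 175.    0. ]
rest 0.72 [365.8 304.6] [488.6 -96.3   0. ]
hammer 0.83 [315.9 192.4] [757.4  29.7  10. ]
jar 0.61 [153.4 281.1] [529.9 412.8   0. ]
tin 0.77 [515.7 298.4] [ 512.1 -453.2    0. ]
scene campos [1125.9  680.3  868.5]
link_center 0.65 [307.9 218. ] [ 535.1 -129.1   19. ]
link_bore 0.79 [337.  211.8] [485.6 -79.1  46. ]
plug_center 0.69 [333.2 201.1] [487.2 -92.2  71. ]
rest_top 0.94 [397.9 270.3] [516.5 159.1  60. ]
rest 0.76 [398.1 295.3] [522.6 174.6   0. ]
rest 0.41 [485.5 370.5] [523.4 412.8   0. ]
hammer 0.69 [260.5 304. ] [773.1  23.3  10. ]
jar 0.79 [484.7 372.4] [527.9 414.6   0. ]
tin 0.87 [244.1 157.9] [ 506.7 -470.8    0. ]
{'t': 0.9, 'joints': array([-1.3,  0.5,  1.6,  0. ,  1.1, -0.1]), 'qvel': array([-0.,  0.,  0., -0.,  0., -0.]), 'tau': array([ -0. , -61.2, -25.8,   0.1,   0. ,  -0. ]), 'eef_pos': array([ 207.2, -589.7,  186.5]), 'tcp_rot': array([3.1, 0. , 0.3]), 'ft_force': array([-0.7, -0.2, -0.5]), 'moment': array([-0.,  0., -0.]), 'grip_force': 0.0, 'opening': 0.9992994990148863}
```

```bash
cat > b.py <<'E'
from h import *
np.set_printoptions(precision=1,suppress=True)
def rect(p):
    (c,(w,h),a)=cv2.minAreaRect(p.astype(np.float32)); b=cv2.boxPoints((c,(w,h),a))
    e=max((b[1]-b[0],b[2]-b[1]),key=np.linalg.norm); return np.array(c),sorted((w,h)),np.degrees(np.arctan2(e[1],e[0]))
for n in("top","scene"):
    c=dict(np.load(n+".npz")); P,uv=cloud(c)
    L=np.linalg.norm(P[:,:2]-[530,-125],axis=1)<130
    R=np.linalg.norm(P[:,:2]-[525,168],axis=1)<110
    for nm,m,lo,hi in(("link",L,25,50),("shank",L,34,41),("bosstop",L,43,49),("handle",L,85,105),("bar",R,55,65),("foot",R,8,16)):
        q=P[m&(P[:,2]>lo)&(P[:,2]<hi)]
        if len(q)>8: print(n,nm,len(q),"z",np.median(q[:,2]),"mean",q.mean(0),*rect(q[:,:2]))
a=cv2.imread("pics/top.png")[200:360,200:440]; b=cv2.imread("pics/scene.png")[160:320,220:460]
cv2.imwrite("pics/ab.png",cv2.resize(np.vstack([a,b]),None,fx=1.8,fy=1.8,interpolation=cv2.INTER_CUBIC))
E
python3 b.py
```

```text
top link 868 z 39.925381747798156 mean [ 541.6 -134.3   40.7] [ 537.5 -130.5] [43.1976432800293, 183.09109497070312] -38.940643
top shank 438 z 37.653262637856415 mean [ 538.6 -132.2   37.7] [ 533.5 -127.6] [39.98811340332031, 172.0313720703125] -37.762966
top bosstop 295 z 45.843736322407494 mean [ 545.5 -137.1   45.8] [ 538.1 -130.8] [42.78860855102539, 181.7457275390625] -38.992657
top handle 119 z 95.45920721590915 mean [482.8 -86.4  95.1] [482.8 -86.5] [25.09270668029785, 25.121667861938477] -65.65565
top bar 751 z 59.6025283196268 mean [523.6 170.2  59.7] [524.5 170.8] [26.174678802490234, 150.6001434326172] 31.477564
top foot 1135 z 11.966332188077786 mean [520.9 166.7  11.9] [523.2 173.3] [75.86933898925781, 170.07135009765625] 31.302406
scene link 919 z 40.14420945788254 mean [ 545.7 -129.1   39.4] [ 538.5 -130.1] [45.5707893371582, 181.07705688476562] -39.57941
scene shank 321 z 38.90392855732341 mean [ 541.  -127.1   38.4] [ 540.1 -128.1] [40.47590255737305, 180.18966674804688] -39.602573
scene bosstop 207 z 46.8980266892479 mean [ 550.9 -135.3   46.5] [ 537.8 -130.6] [44.6412239074707, 179.36434936523438] -39.185074
scene handle 101 z 95.53218628830734 mean [486.1 -83.9  94.2] [484.1 -86.1] [23.440980911254883, 29.652320861816406] 52.235638
scene bar 696 z 62.1267144237533 mean [529.3 174.   62. ] [524.5 170.4] [26.705345153808594, 153.36048889160156] 31.633917
scene foot 981 z 13.85786537385627 mean [535.4 181.8  13.6] [524.1 170.2] [70.79735565185547, 175.23965454101562] 31.433594
```

View pics/ab.png

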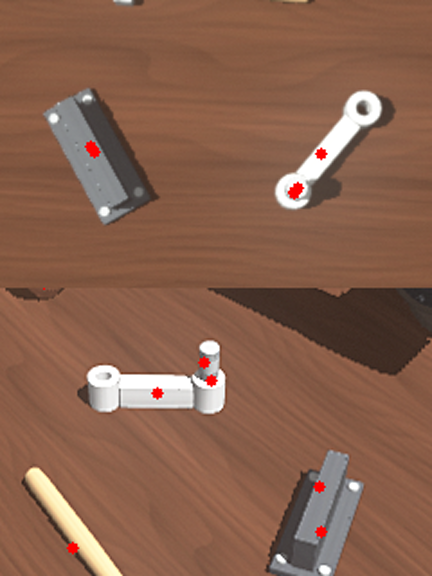

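View pics/top.png

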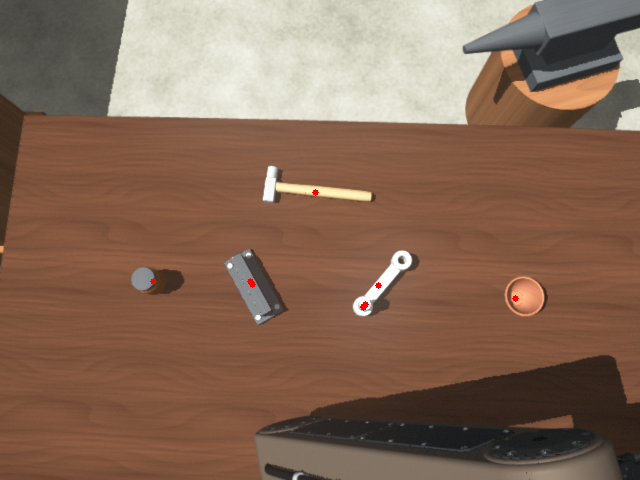

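The top picture shows the link lying white on the bench with its bosses at (402,258) and (364,306), the pin in the lower-left one. The bar is at (252,286), the jar at (145,281), the bowl at (525,297) and the hammer well beyond. The cloud fits match the stated sizes: link centre about (538,-131) with its axis to the pin at 141°, and rest (524.5,170.6) at 31.4°.

```bash
cat > g.py <<'E'
import sys
from h import *
def go(x,y,z,yaw):
    s=state(); p=np.array(s["eef_pos"]); r=np.array(s["tcp_rot"]); a=r[2]
    d=np.array([x,y,z])-p; f=[np.cos(a)*d[0]+np.sin(a)*d[1],np.sin(a)*d[0]-np.cos(a)*d[1],-d[2]]
    dy=(yaw-a+np.pi)%(2*np.pi)-np.pi
    print("t",round(s["t"],2),"slide m",np.round(np.array(f)/1000,4),"roll",round(-dy,4),"rot",np.round(r,4),"pos",np.round(p,1),"F",np.round(s["ft_force"],1))
if __name__=="__main__": go(*map(float,sys.argv[1:]))
E
python3 g.py 531.8 -125.7 150 -0.682
```

```text
t 0.9 slide m [ 0.4601 -0.3302  0.0365] roll 1.0198 rot [3.1415 0.     0.3378] pos [ 207.2 -589.7  186.5] F [-0.7 -0.2 -0.5]
```

Emit:
step_arm(
  increments=[
    {"slide":[0.046,-0.033,0],"roll":0.1},
    {"slide":[0.092,-0.066,0],"roll":0.2},
    {"slide":[0.138,-0.099,0],"roll":0.3},
    {"slide":[0.184,-0.132,0],"roll":0.4},
    {"slide":[0.23,-0.165,0],"roll":0.5},
  ],
  fingers=1.0,
)

```text
t: 1.52
eef_pos: [370.3, -356.3, 186.6]
tcp_rot: [3.141, -0.0, -0.166]
ft_force: [0.5, -0.0, -0.0]
opening: 1.003
grip_force: 0.0
```

```bash
python3 g.py 531.8 -125.7 150 -0.682
```

```text
t 1.52 slide m [ 0.1212 -0.2541  0.0366] roll 0.5162 rot [ 3.1412e+00 -5.0000e-04 -1.6580e-01] pos [ 370.3 -356.3  186.6] F [ 0.5 -0.  -0. ]
```

Emit:
step_arm(
  increments=[
    {"slide":[0.025,-0.051,0.007],"roll":0.1},
    {"slide":[0.05,-0.102,0.014],"roll":0.21},
    {"slide":[0.075,-0.153,0.021],"roll":0.31},
    {"slide":[0.1,-0.204,0.029],"roll":0.41},
    {"slide":[0.121,-0.254,0.036],"roll":0.516},
  ],
)

```text
t: 2.15
eef_pos: [531.0, -125.0, 150.3]
tcp_rot: [-3.142, -0.001, -0.681]
ft_force: [-0.6, -1.0, 0.7]
opening: 1.001
grip_force: 0.0
```

Emit:
step_arm(
  increments=[
    {"slide":[0,0,0],"roll":0},
  ],
)

```text
t: 2.28
eef_pos: [531.0, -123.9, 149.9]
tcp_rot: [3.142, 0.001, -0.675]
ft_force: [0.1, -0.3, -1.0]
opening: 0.999
grip_force: 0.0
```

```bash
cat > w.py <<'E'
import sys
from h import *
np.set_printoptions(precision=1,suppress=True)
from b import rect
E
sed -i 's/^for n in("top","scene"):/if __name__=="__main__":\n  raise SystemExit\nfor n in():/' b.py
sed -i '/^a=cv2/,$d' b.py
cat >> w.py <<'E'
n=sys.argv[1]; c=cam(n); P,uv=cloud(c)
L=np.linalg.norm(P[:,:2]-[538,-131],axis=1)<110
for nm,lo,hi in(("link",30,50),("bosstop",43,49),("handle",90,105)):
    q=P[L&(P[:,2]>lo)&(P[:,2]<hi)]
    if len(q)>8: print(nm,len(q),q.mean(0),*rect(q[:,:2]))
for k,z in(("link_center",19),("link_bore",46)):
    for r in mark_of(n,k)[:1]: print(k,r["confidence"],np.array(r["uv"]),at_z(c,r["uv"],z))
cv2.imwrite("pics/w1.png",c["color"][:,:,::-1])
E
python3 w.py wrist; python3 g.py 531.8 -125.7 40 -0.682
```

```text
link 8031 [ 547.6 -136.7   40.8] [ 540.6 -131.3] [43.98628616333008, 177.1886444091797] -39.504845
bosstop 3394 [ 559.7 -146.8   45.5] [ 540.8 -131. ] [43.28026580810547, 177.19332885742188] -39.48653
handle 1111 [485.6 -86.1  95. ] [484.5 -85.3] [25.36011505126953, 25.539457321166992] -75.890656
link_center 0.91 [315.5 214. ] [ 538.2 -126.5   19. ]
link_bore 0.77 [315.1 304. ] [487.  -85.1  46. ]
t 2.42 slide m [ 0.0008 -0.0025  0.1105] roll 0.0048 rot [ 3.1414e+00 -2.0000e-04 -6.7720e-01] pos [ 529.6 -127.2  150.5] F [-0.2  0.2 -0.2]
```

View pics/w1.png

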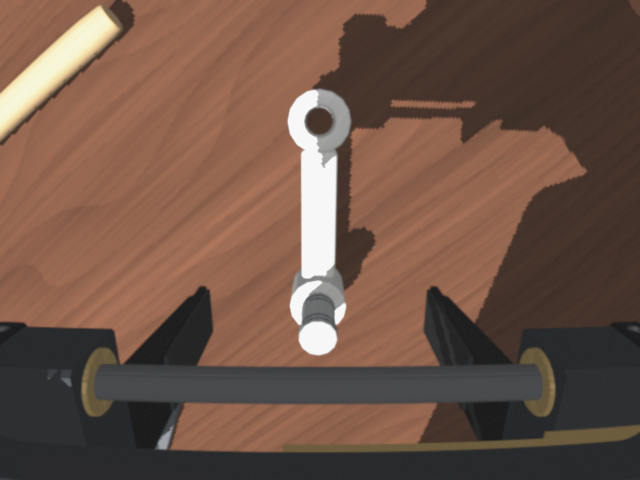

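The wrist picture shows the link upright and centred between the fingers: shank at column 318, pin top at (318,336), and the fingers' mid column about 319. I'll go straight down now.

Emit:
step_arm(
  increments=[
    {"slide":[0.004,-0.001,0.03],"roll":0.005},
    {"slide":[0.004,-0.001,0.06],"roll":0.005},
    {"slide":[0.004,-0.001,0.09],"roll":0.005},
    {"slide":[0.004,-0.001,0.12],"roll":0.005},
    {"slide":[0.004,-0.001,0.132],"roll":0.005},
  ],
)

```text
t: 3.05
eef_pos: [532.7, -129.6, 17.4]
tcp_rot: [3.141, 0.001, -0.685]
ft_force: [0.5, -1.4, 1.0]
opening: 1.001
grip_force: 0.0
```

Emit:
step_arm(
  increments=[
    {"slide":[0,0,0.006],"roll":0},
    {"slide":[0,0,0.012],"roll":0},
    {"slide":[0,0,0.012],"roll":0},
  ],
)

```text
t: 3.42
eef_pos: [533.8, -128.5, 6.7]
tcp_rot: [-3.141, -0.001, -0.683]
ft_force: [-1.0, 0.1, 0.5]
opening: 1.0
grip_force: 0.0
```

Emit:
step_arm(
  increments=[
    {"slide":[0,0,0],"roll":0},
    {"slide":[0,0,0],"roll":0},
    {"slide":[0,0,0],"roll":0},
    {"slide":[0,0,0],"roll":0},
    {"slide":[0,0,0],"roll":0},
  ],
  fingers=0,
)

```text
t: 4.05
eef_pos: [533.7, -128.4, 6.4]
tcp_rot: [3.142, -0.0, -0.683]
ft_force: [-0.5, -0.4, 0.6]
opening: 0.533
grip_force: 0.0
```

Emit:
step_arm(
  increments=[
    {"slide":[0,0,0],"roll":0},
    {"slide":[0,0,0],"roll":0},
    {"slide":[0,0,0],"roll":0},
  ],
)

```text
t: 4.42
eef_pos: [533.9, -128.3, 6.5]
tcp_rot: [-3.141, -0.0, -0.683]
ft_force: [2.2, 1.8, 0.6]
opening: 0.265
grip_force: 30.0
```

Emit:
step_arm(
  increments=[
    {"slide":[0,0,-0.003],"roll":0},
    {"slide":[0,0,-0.015],"roll":0},
    {"slide":[0,0,-0.04],"roll":0},
    {"slide":[0,0,-0.07],"roll":0},
    {"slide":[0,0,-0.095],"roll":0},
  ],
)

```text
t: 5.05
eef_pos: [533.4, -128.4, 102.9]
tcp_rot: [3.141, -0.0, -0.683]
ft_force: [-0.9, 0.1, -7.5]
opening: 0.268
grip_force: 30.0
```

Emit:
step_arm(
  increments=[
    {"slide":[0,0,-0.015],"roll":0},
    {"slide":[0,0,-0.02],"roll":0},
    {"slide":[0,0,-0.02],"roll":0},
  ],
)

```text
t: 5.42
eef_pos: [533.4, -128.3, 121.1]
tcp_rot: [3.141, 0.001, -0.683]
ft_force: [-0.8, -0.4, -7.7]
opening: 0.265
grip_force: 30.0
```

```bash
cat > v.py <<'E'
import sys
from h import *
np.set_printoptions(precision=2,suppress=True)
# held link: wrist+scene+top cloud relative to TCP
ss=[]
for n in("wrist","top","scene"):
    c=cam(n); P,uv=cloud(c); s=state(); ss.append(s)
    p=np.array(s["eef_pos"]); a=s["tcp_rot"][2]
    d=P-p; X=np.cos(a)*d[:,0]+np.sin(a)*d[:,1]; Y=np.sin(a)*d[:,0]-np.cos(a)*d[:,1]; Zu=d[:,2]
    far=(X>50)&(X<130)&(abs(Y)<35)&(Zu>34)&(Zu<48)
    if far.sum()>20:
        (q,r)=cv2.minEnclosingCircle(np.stack([X,Y],1)[far].astype(np.float32)); A=np.c_[X[far],np.ones(far.sum())]
        print(n,"far boss c",np.array(q),r,"z",np.median(Zu[far]),"slope(x)",np.linalg.lstsq(A,Zu[far],rcond=None)[0][0])
    sh=(X>15)&(X<40)&(abs(Y)<20)&(Zu>20)&(Zu<42)
    if sh.sum()>20: print(n,"shank z",np.median(Zu[sh]),"slope",np.polyfit(X[sh],Zu[sh],1)[0],"Y",Y[sh].min(),Y[sh].max())
    hd=(X<-40)&(X>-95)&(abs(Y)<30)&(Zu>75)&(Zu<105)
    if hd.sum()>20: print(n,"handle",np.array(cv2.minEnclosingCircle(np.stack([X,Y],1)[hd].astype(np.float32))[0]),"ztop",np.percentile(Zu[hd],90))
    cv2.imwrite(f"pics/{sys.argv[1]}_{n}.png",c["color"][:,:,::-1])
print("pos",np.mean([s["eef_pos"] for s in ss],0),"F",ss[-1]["ft_force"],"M",ss[-1]["moment"])
E
python3 v.py v1
```

```text
wrist far boss c [73.51 -0.93] 22.597532272338867 z 40.53192442683144 slope(x) 0.01796545586662749
wrist shank z 31.79926105912091 slope 0.015370211390618654 Y -13.84803660319066 12.346976410238122
scene far boss c [73.71 -0.21] 23.848587036132812 z 40.72893521656948 slope(x) 0.009217684100243626
scene shank z 31.833679024369587 slope 0.039210121098970735 Y -17.223964466044684 12.524011966570535
scene handle [-65.57   0.64] ztop 90.74859888613386
pos [ 533.24 -128.27  120.62] F [ 0.19 -0.28 -7.09] M [-0.03 -0.1   0.01]
```

View pics/v1_scene.png

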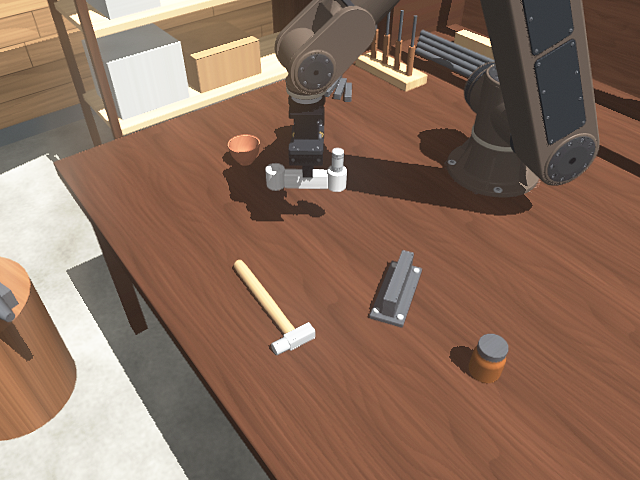

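The scene picture shows the link held level at (305,178) with the pin still home, and the rest clear at (398,285).

Emit:
step_arm(
  increments=[
    {"slide":[-0.01,-0.011,0],"roll":-0.06},
    {"slide":[-0.03,-0.034,0],"roll":-0.18},
    {"slide":[-0.05,-0.056,0],"roll":-0.3},
    {"slide":[-0.07,-0.078,0],"roll":-0.42},
    {"slide":[-0.09,-0.1,0],"roll":-0.54},
  ],
)

```text
t: 6.2
eef_pos: [526.5, 7.7, 121.1]
tcp_rot: [-3.142, 0.001, -0.137]
ft_force: [1.0, 0.5, -7.8]
opening: 0.268
grip_force: 30.0
```

```bash
python3 g.py 521.1 168.5 121 0.548
```

```text
t 6.2 slide m [-2.730e-02 -1.586e-01  1.000e-04] roll -0.6849 rot [-3.1416e+00  7.0000e-04 -1.3690e-01] pos [526.5   7.7 121.1] F [ 1.   0.5 -7.8]
```

Emit:
step_arm(
  increments=[
    {"slide":[-0.005,-0.03,0],"roll":-0.13},
    {"slide":[-0.01,-0.06,0],"roll":-0.27},
    {"slide":[-0.016,-0.09,0],"roll":-0.4},
    {"slide":[-0.021,-0.12,0],"roll":-0.53},
    {"slide":[-0.025,-0.145,0],"roll":-0.63},
  ],
)

```text
t: 6.82
eef_pos: [522.2, 154.9, 121.1]
tcp_rot: [-3.141, 0.001, 0.493]
ft_force: [1.0, 0.4, -7.4]
opening: 0.267
grip_force: 30.0
```

Emit:
step_arm(
  increments=[
    {"slide":[0,0,0],"roll":0},
  ],
)

```text
t: 6.95
eef_pos: [522.2, 155.0, 121.0]
tcp_rot: [-3.141, 0.001, 0.492]
ft_force: [-1.2, 0.0, -7.7]
opening: 0.266
grip_force: 30.0
```

```bash
python3 g.py 521.1 168.5 121 0.548
```

```text
t 6.95 slide m [ 0.0054 -0.0124  0.    ] roll -0.0564 rot [-3.1412e+00  6.0000e-04  4.9160e-01] pos [522.2 155.  121. ] F [-1.2  0.  -7.7]
```

Emit:
step_arm(
  increments=[
    {"slide":[0.003,-0.006,0],"roll":-0.03},
    {"slide":[0.0054,-0.0124,0],"roll":-0.056},
    {"slide":[0.0054,-0.0124,0.015],"roll":-0.056},
    {"slide":[0.0054,-0.0124,0.03],"roll":-0.056},
    {"slide":[0.0054,-0.0124,0.042],"roll":-0.056},
  ],
)

```text
t: 7.58
eef_pos: [521.5, 166.2, 77.8]
tcp_rot: [-3.141, 0.001, 0.542]
ft_force: [0.0, 0.1, -8.0]
opening: 0.263
grip_force: 30.0
```

Emit:
step_arm(
  increments=[
    {"slide":[0,0,0],"roll":0},
  ],
)

```text
t: 7.7
eef_pos: [521.4, 166.2, 78.1]
tcp_rot: [-3.141, 0.002, 0.542]
ft_force: [0.3, -0.4, -8.1]
opening: 0.267
grip_force: 30.0
```

```bash
cat > v2.py <<'E'
from h import *
np.set_printoptions(precision=1,suppress=True)
from v import *
E
python3 v.py v2; cat > m.py <<'E'
import sys
from h import *
im=[cv2.imread(f"pics/{sys.argv[1]}_{n}.png") for n in("wrist","scene")]
cv2.imwrite(f"pics/{sys.argv[1]}_m.png",np.hstack([cv2.resize(im[0],(400,300)),cv2.resize(im[1][180:360,290:530],(400,300),interpolation=cv2.INTER_CUBIC)]))
E
python3 m.py v2; python3 g.py 521.1 168.5 66 0.548
```

```text
wrist far boss c [74.61 -0.83] 21.938148498535156 z 39.005146150306615 slope(x) 0.00989072361101574
wrist shank z 30.54312410384867 slope 0.012774439171277551 Y -14.19214243232421 11.911176268653652
scene far boss c [73.21  1.19] 23.25295066833496 z 41.760608794306194 slope(x) -0.03525059458533437
scene shank z 33.59456174307982 slope -0.003600065260823718 Y -12.488903131587247 13.795856620757899
pos [522.01 166.44  79.25] F [ 0.88  0.17 -7.86] M [ 0.07 -0.09  0.03]
t 7.85 slide m [ 0.0001 -0.0023  0.0136] roll -0.0054 rot [ 3.1413e+00 -4.0000e-04  5.4260e-01] pos [522.2 166.5  79.6] F [ 0.9  0.2 -7.9]
```

View pics/v2_m.png

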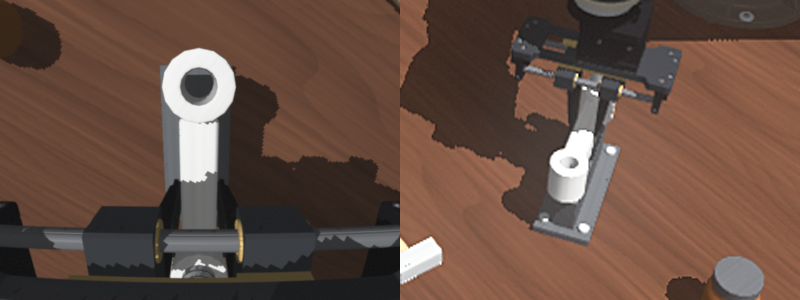

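Left (wrist): the far boss is at (199,86), over the foot plate spanning columns 161–230. Right (scene): the link hovers over the bar, with its boss at (568,175). I'll measure the rest against the link in one camera.

```bash
cat > r.py <<'E'
from h import *
np.set_printoptions(precision=2,suppress=True)
a=0.548; C=np.array([524.5,170.6])
def loc(P):
    d=P[:,:2]-C; return np.cos(a)*d[:,0]+np.sin(a)*d[:,1],-np.sin(a)*d[:,0]+np.cos(a)*d[:,1],P[:,2]
rd=[]
for n in("wrist","scene","top"):
    c=cam(n); P,uv=cloud(c); X,Y,Z=loc(P); rd.append(np.r_[state()["eef_pos"],state()["tcp_rot"][2]])
    for nm,m in(("foot",(Z>6)&(Z<17)&(abs(X)<105)&(abs(Y)<55)),("side",(Z>22)&(Z<52)&(abs(X)<90)&(abs(Y)<30)),("bartop",(Z>56)&(Z<65)&(abs(X)<90)&(abs(Y)<30)),("boss",(Z>112)&(Z<124)&(X>40)&(X<130)&(abs(Y)<40)),("shank",(Z>104)&(Z<113)&(X>15)&(X<45)&(abs(Y)<40))):
        if m.sum()<15: continue
        print(n,nm,m.sum(),"X",np.percentile(X[m],[1,99]),"Y",np.percentile(Y[m],[1,99]),"Z",np.median(Z[m]))
        if nm=="foot" and n=="wrist":
            for x0 in(-40,0,40,70): 
                k=m&(abs(X-x0)<6); print("  ",x0,Y[k].min() if k.any() else "",Y[k].max() if k.any() else "")
rd=np.array(rd); print(rd)
E
python3 r.py
```

```text
wrist foot 5849 X [-42.49  83.16] Y [-33.11  35.98] Z 11.563396005405252
   -40 -32.99378820998178 35.8645697926708
   0 -33.53881168346861 36.742126924341726
   40 -33.71520362964828 36.16244708330258
   70 -15.583943074638029 36.35929238629496
wrist bartop 1231 X [59.97 76.16] Y [-11.03   9.06] Z 59.64889414610133
wrist boss 8764 X [43.73 91.22] Y [-22.19  18.32] Z 119.72104568810218
wrist shank 4328 X [15.34 44.7 ] Y [-14.16  11.26] Z 111.16380079322508
scene foot 945 X [-82.91  86.01] Y [-43.73  45.48] Z 13.916196452397685
scene side 219 X [-70.7   76.13] Y [-12.08  13.29] Z 36.956575578384104
scene bartop 109 X [-69.45  75.85] Y [-9.91 13.2 ] Z 61.13233647808431
scene boss 322 X [41.52 91.29] Y [-23.58  17.73] Z 121.14353428567733
scene shank 35 X [15.63 40.63] Y [-15.71  10.34] Z 112.17343451147417
top foot 201 X [-84.67  -9.92] Y [-34.83 -14.05] Z 11.90991503773489
[[522.21 166.55  79.77   0.54]
 [522.19 166.55  79.84   0.54]
 [522.14 166.55  79.84   0.54]]
```

Emit:
step_arm(
  increments=[
    {"slide":[0,-0.003,0],"roll":-0.005},
    {"slide":[0,-0.003,0.004],"roll":-0.005},
    {"slide":[0,-0.003,0.008],"roll":-0.005},
    {"slide":[0,-0.003,0.01],"roll":-0.005},
    {"slide":[0,-0.003,0.011],"roll":-0.005},
  ],
)

```text
t: 8.62
eef_pos: [520.3, 169.1, 68.2]
tcp_rot: [-3.142, 0.0, 0.548]
ft_force: [-0.4, 0.1, -7.5]
opening: 0.266
grip_force: 30.0
```

```bash
sed -e 's/Z>112)&(Z<124/Z>102)\&(Z<112/; s/Z>104)&(Z<113/Z>94)\&(Z<102/' r.py > r2.py; python3 r2.py
```

```text
wrist foot 6508 X [-73.86  84.16] Y [-33.3   35.95] Z 11.567799069697429
   -40 -33.65879187755628 35.49022841956247
   0 -33.51872361057489 36.75319627972211
   40 -33.464239816597825 35.88067127307837
   70 -33.4981163143775 36.30909633541962
wrist side 39 X [76.31 76.35] Y [-7.76 11.2 ] Z 43.97978199359869
wrist bartop 1320 X [60.45 75.98] Y [-8.45 12.04] Z 59.68039099169147
wrist boss 8492 X [50.32 90.96] Y [-18.69  21.87] Z 108.22448152687846
wrist shank 4353 X [15.33 44.69] Y [-10.81  14.62] Z 99.66275321324227
scene foot 954 X [-82.78  85.49] Y [-35.88  35.24] Z 13.835865233069057
scene side 173 X [-69.71  76.86] Y [-12.71  13.37] Z 35.17346205912963
scene boss 273 X [41.22 90.79] Y [-19.9   21.05] Z 109.74047403543341
scene shank 51 X [15.65 41.86] Y [-12.87  13.31] Z 100.92064349681948
top foot 236 X [-84.86  -9.67] Y [-36.77  -7.5 ] Z 11.6821804447859
[[520.3  169.06  68.15   0.55]
 [520.32 169.07  68.26   0.55]
 [520.37 169.07  68.37   0.55]]
```

Emit:
step_arm(
  increments=[
    {"slide":[0.0012,0.0003,0],"roll":0},
    {"slide":[0.0012,0.0003,0.001],"roll":0},
    {"slide":[0.0012,0.0003,0.0018],"roll":0},
    {"slide":[0.0012,0.0003,0.0022],"roll":0},
    {"slide":[0.0012,0.0003,0.0022],"roll":0},
  ],
)

```text
t: 9.4
eef_pos: [521.8, 169.6, 66.5]
tcp_rot: [3.141, -0.001, 0.548]
ft_force: [1.4, 1.3, -3.0]
opening: 0.263
grip_force: 30.0
```

Contact: the measured load dropped from -7.5 to -3 N. A little lower.

Emit:
step_arm(
  increments=[
    {"slide":[0,0,0.0003],"roll":0},
    {"slide":[0,0,0.0003],"roll":0},
  ],
)

```text
t: 9.65
eef_pos: [521.8, 169.6, 66.4]
tcp_rot: [3.141, -0.001, 0.548]
ft_force: [-1.2, 2.0, 4.4]
opening: 0.264
grip_force: 30.0
```

Emit:
step_arm(
  increments=[
    {"slide":[0,0,0],"roll":0},
    {"slide":[0,0,0],"roll":0},
    {"slide":[0,0,0],"roll":0},
  ],
  fingers=0.5,
)

```text
t: 10.02
eef_pos: [521.5, 169.4, 65.8]
tcp_rot: [3.142, 0.0, 0.548]
ft_force: [-0.9, 0.9, -0.1]
opening: 0.488
grip_force: 0.0
```

Emit:
step_arm(
  increments=[
    {"slide":[0,0,-0.015],"roll":0},
    {"slide":[0,0,-0.045],"roll":0},
    {"slide":[0,0,-0.085],"roll":0},
    {"slide":[0,0,-0.125],"roll":0},
    {"slide":[0,0,-0.15],"roll":0},
  ],
)

```text
t: 10.65
eef_pos: [521.8, 169.5, 219.0]
tcp_rot: [3.141, -0.003, 0.548]
ft_force: [-0.3, 0.3, 0.4]
opening: 0.501
grip_force: 0.0
```

Emit:
step_arm(
  increments=[
    {"slide":[-0.02,0,0],"roll":0},
    {"slide":[-0.02,0,0],"roll":0},
  ],
)

```text
t: 10.9
eef_pos: [503.9, 158.8, 217.2]
tcp_rot: [3.141, -0.001, 0.547]
ft_force: [0.0, -0.5, -0.3]
opening: 0.5
grip_force: 0.0
```

```bash
cat > q.py <<'E'
from h import *
import sys
from r import loc
E
sed -e 's/Z>112)&(Z<124/Z>101)\&(Z<111/; s/X>40)&(X<130/X>-95)\&(X<95/; s/Z>104)&(Z<113/Z>94)\&(Z<101/; s/^rd=np.*/print(rd[-1])/' r.py > r3.py
cat >> r3.py <<'E'
    
E
sed -i 's/^    for nm,m in(/    cv2.imwrite(f"pics\/v3_{n}.png",c["color"][:,:,::-1])\n    for nm,m in(("handle",(Z>148)\&(Z<162)\&(X<-45)\&(X>-100)\&(abs(Y)<35)),/' r3.py
python3 r3.py; python3 m.py v3
```

```text
wrist handle 1162 X [-78.66 -54.22] Y [-10.08  14.31] Z 155.4781613037758
wrist foot 6034 X [-79.69  84.45] Y [-33.19  35.76] Z 11.640859305006018
   -40 -33.580539078863346 35.753400339704044
   0 -33.602078024746625 35.8746158725652
   40 -33.731222300065085 35.83748441155026
   70 -33.117257978831276 36.100125609481736
wrist bartop 426 X [-57.22  79.89] Y [-13.34  19.45] Z 59.613489672786585
wrist boss 3445 X [-78.25  92.23] Y [-19.15  21.88] Z 105.51896893379762
wrist shank 1393 X [15.52 44.95] Y [-10.83  14.52] Z 97.44110420218362
scene handle 122 X [-80.79 -54.18] Y [-11.    13.45] Z 156.31774182699104
scene foot 962 X [-84.63  85.45] Y [-35.26  38.72] Z 13.945573681147721
scene side 154 X [-71.01  76.4 ] Y [-12.05  13.3 ] Z 33.981668389190816
scene bartop 33 X [-64.55  89.7 ] Y [-18.57  21.55] Z 63.08715413025243
scene boss 604 X [-81.47  91.41] Y [-20.    21.04] Z 106.96889551869646
scene shank 101 X [15.3  41.44] Y [-12.32  13.03] Z 99.78127013162475
top handle 24 X [-80.19 -65.22] Y [-11.77  -1.57] Z 156.1753514170723
top foot 277 X [-84.58 -10.68] Y [-34.86  -4.55] Z 11.49291767381078
top boss 108 X [-90.05 -47.89] Y [-20.     7.22] Z 105.48889187020711
[504.87 159.22 216.19   0.55]
```

View pics/v3_m.png

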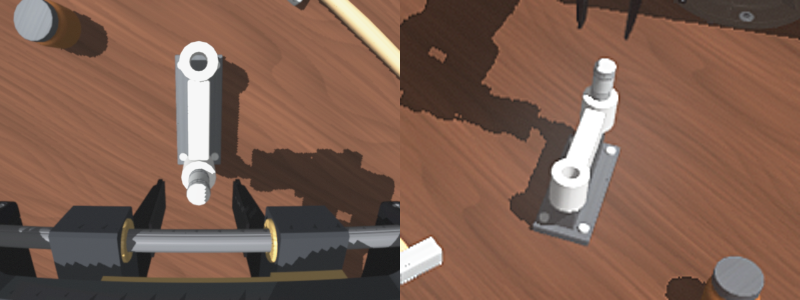

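Left (wrist): the link lies along the bar, with the free boss at (198,61) and the pin top at (197,194). Right (scene): the link stands on the bar with the pin home at (603,75). Next I'll refine the pin axis.

```bash
cat > p.py <<'E'
from h import *
np.set_printoptions(precision=2,suppress=True)
a=0.548; C=np.array([524.5,170.6])
for n in("wrist","scene"):
    c=cam(n); P,uv=cloud(c); d=P[:,:2]-C
    X=np.cos(a)*d[:,0]+np.sin(a)*d[:,1];Y=-np.sin(a)*d[:,0]+np.cos(a)*d[:,1];Z=P[:,2]
    o=0 if n=="wrist" else 1.2
    def circ(m):
        pts=np.stack([X,Y],1)[m].astype(np.float32); return len(pts),np.array(cv2.minEnclosingCircle(pts)[0]),cv2.minEnclosingCircle(pts)[1],pts.mean(0)
    near=(abs(Y)<35)
    print(n,"hand top",circ(near&(X<-40)&(X>-100)&(abs(Z-155.6-o)<1.2)))
    print(n,"far boss",circ(near&(X>40)&(X<100)&(abs(Z-105.6-o)<1.2)))
    print(n,"pin boss",circ(near&(X<-40)&(X>-100)&(abs(Z-105.6-o)<1.2)))
    for r in mark_of(n,"plug_center")[:1]:
        w=at_z(c,r["uv"],131)[:2]-C; print("mark",r["confidence"],np.cos(a)*w[0]+np.sin(a)*w[1],-np.sin(a)*w[0]+np.cos(a)*w[1])
s=state();print(s["eef_pos"],s["tcp_rot"])
E
python3 p.py
```

```text
wrist hand top (956, array([-66.71,   2.13]), 13.001172065734863, array([-66.69,   2.11], dtype=float32))
wrist far boss (2037, array([71.93,  1.17]), 21.714693069458008, array([72.15,  1.2 ], dtype=float32))
wrist pin boss (901, array([-67.4 ,   1.93]), 21.737707138061523, array([-60.68,   1.23], dtype=float32))
mark 0.95 -65.61045514073835 1.1970418982364066
scene hand top (50, array([-66.87,   0.55]), 13.374831199645996, array([-67.86,  -0.28], dtype=float32))
scene far boss (118, array([70.09, -0.02]), 23.042327880859375, array([71.44,  1.41], dtype=float32))
scene pin boss (56, array([-68.9 ,   1.22]), 22.68655014038086, array([-60.79,  -0.05], dtype=float32))
mark 0.85 -80.68527867062633 -3.464608291626597
[504.68 159.19 215.65] [-3.14  0.    0.55]
```

Emit:
step_arm(
  increments=[
    {"slide":[-0.025,0,0],"roll":0},
    {"slide":[-0.0446,-0.0003,0],"roll":0},
    {"slide":[-0.0446,-0.0003,0.01],"roll":0},
    {"slide":[-0.0446,-0.0003,0.03],"roll":0},
    {"slide":[-0.0446,-0.0003,0.04],"roll":0},
  ],
)

```text
t: 11.88
eef_pos: [466.5, 136.3, 174.6]
tcp_rot: [-3.141, 0.001, 0.548]
ft_force: [-0.5, -0.1, -0.5]
opening: 0.496
grip_force: 0.0
```

```bash
cat > tp.py <<'E'
from h import *
s=state(); a=.548; d=np.array(s["eef_pos"][:2])-[524.5,170.6]
print("restX",np.cos(a)*d[0]+np.sin(a)*d[1],"Y",-np.sin(a)*d[0]+np.cos(a)*d[1],s["eef_pos"],s["tcp_rot"],s["ft_force"],s["moment"])
E
python3 tp.py; cat > pf.py <<'E'
from h import *
c=cam("scene"); cv2.imwrite("pics/s5.png",cv2.resize(c["color"][160:310,330:530,::-1],(800,600),interpolation=cv2.INTER_CUBIC))
E
python3 pf.py; python3 tp.py
```

```text
restX -67.42010974905361 Y 0.9557319513232017 [466.45442058 136.29117705 174.55958641] [-3.14111176e+00  1.26016162e-03  5.47746703e-01] [-0.51786884 -0.09535363 -0.52101483] [-0.02297292 -0.02248668 -0.0361128 ]
restX -67.81386040636441 Y 1.1123396083114692 [466.03673791 136.2197157  173.81001743] [-3.14065307e+00  2.38507634e-03  5.47866348e-01] [-0.37416325 -1.0713082  -2.25735341] [0.04751047 0.01928427 0.05883053]
```

View pics/s5.png

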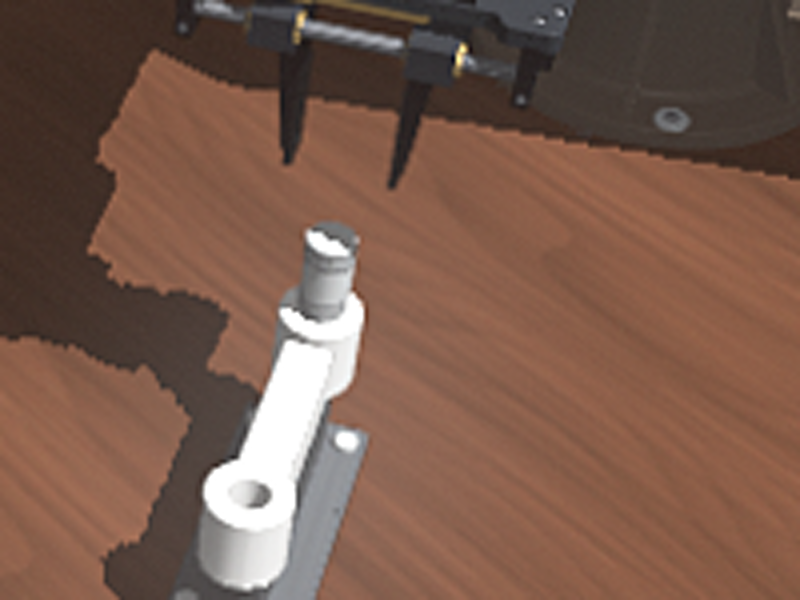

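Scene crop: the finger tips at (288,160) and (392,186) straddle the pin top at (331,238), and the pin is home on the boss. I'll go down and grip.

Emit:
step_arm(
  increments=[
    {"slide":[0,0,0.012],"roll":0},
    {"slide":[0,0,0.026],"roll":0},
    {"slide":[0,0,0.04],"roll":0},
    {"slide":[0,0,0.053],"roll":0},
    {"slide":[0,0,0.06],"roll":0},
  ],
)

```text
t: 12.55
eef_pos: [466.0, 136.0, 114.9]
tcp_rot: [-3.141, 0.001, 0.548]
ft_force: [-0.3, -0.1, 0.2]
opening: 0.499
grip_force: 0.0
```

Emit:
step_arm(
  increments=[
    {"slide":[0,0,0],"roll":0},
    {"slide":[0,0,0],"roll":0},
  ],
  fingers=0.32,
)

```text
t: 12.8
eef_pos: [466.4, 136.1, 116.2]
tcp_rot: [3.141, -0.0, 0.548]
ft_force: [-0.3, -0.6, 0.1]
opening: 0.35
grip_force: 0.0
```

```bash
python3 tp.py; python3 p.py
```

```text
restX -67.52022519275158 Y 0.8255260697155791 [466.43680003 136.12787919 116.19375467] [ 3.14130732e+00 -4.73219541e-04  5.47813881e-01] [-0.25119147 -0.60291898  0.0662828 ] [ 0.00801353 -0.04246956  0.00563044]
wrist hand top (2528, array([-61.05,   1.38]), 23.426952362060547, array([-66.06,   1.95], dtype=float32))
wrist far boss (2008, array([66.34,  1.22]), 20.688934326171875, array([59.33,  1.49], dtype=float32))
wrist pin boss (1978, array([-67.53,   1.74]), 21.719093322753906, array([-60.17,   1.31], dtype=float32))
scene hand top (61, array([-59.04,  -0.4 ]), 20.664756774902344, array([-67.01,  -0.47], dtype=float32))
scene far boss (119, array([70.14,  0.05]), 22.75006103515625, array([72.63,  1.21], dtype=float32))
scene pin boss (54, array([-68.91,  -0.95]), 23.09874153137207, array([-62.99,   0.5 ], dtype=float32))
mark 0.69 -70.48421004859898 -0.31987009017737833
[466.37 136.09 116.21] [ 3.14 -0.    0.55]
```

Emit:
step_arm(
  increments=[
    {"slide":[0,0,0],"roll":0},
    {"slide":[0,0,0],"roll":0},
    {"slide":[0,0,0],"roll":0},
    {"slide":[0,0,0],"roll":0},
  ],
  fingers=0,
)

```text
t: 13.5
eef_pos: [466.3, 136.1, 116.1]
tcp_rot: [3.141, -0.0, 0.548]
ft_force: [-0.4, -0.6, 3.6]
opening: 0.265
grip_force: 30.0
```

```bash
python3 tp.py; python3 p.py | grep boss
```

```text
restX -67.62927509404861 Y 0.8769198567463476 [466.31694331 136.11493435 116.06167372] [ 3.14139554e+00 -2.74033266e-04  5.47793182e-01] [-0.44615955 -0.61386568  3.55972632] [0.05100367 0.10663523 0.04167302]
wrist far boss (2003, array([67.11,  1.36]), 20.60320281982422, array([59.3 ,  1.41], dtype=float32))
wrist pin boss (1803, array([-67.13,   1.7 ]), 21.532726287841797, array([-58.53,   1.5 ], dtype=float32))
scene far boss (117, array([71.11, -0.44]), 22.292253494262695, array([72.03,  1.6 ], dtype=float32))
scene pin boss (56, array([-69.29,  -0.61]), 22.760496139526367, array([-62.29,   0.56], dtype=float32))
```

Emit:
step_arm(
  increments=[
    {"slide":[0,0,-0.001],"roll":0},
    {"slide":[0,0,-0.002],"roll":0},
    {"slide":[0,0,-0.003],"roll":0},
    {"slide":[0,0,-0.004],"roll":0},
  ],
)

```text
t: 14.2
eef_pos: [466.2, 136.1, 119.9]
tcp_rot: [3.142, 0.0, 0.548]
ft_force: [-0.4, 0.4, -1.1]
opening: 0.262
grip_force: 30.0
```

```bash
python3 tp.py; python3 p.py | grep boss
```

```text
restX -67.78122808614741 Y 0.8976269636517813 [466.17645306 136.05344464 119.87697965] [3.14157124e+00 2.42439892e-04 5.47738314e-01] [-0.4158748   0.35424661 -1.07041763] [-0.04033691 -0.0256958   0.03955038]
wrist far boss (2007, array([68.01,  1.3 ]), 21.00626564025879, array([59.58,  1.34], dtype=float32))
wrist pin boss (1915, array([-67.1 ,   1.83]), 21.685453414916992, array([-58.99,   1.53], dtype=float32))
scene far boss (115, array([69.25,  0.79]), 23.43461799621582, array([70.44,  0.27], dtype=float32))
scene pin boss (69, array([-69.17,   1.12]), 22.874408721923828, array([-62.55,  -0.48], dtype=float32))
```

Emit:
step_arm(
  increments=[
    {"slide":[0,0,-0.002],"roll":0},
    {"slide":[0,0,-0.004],"roll":0},
    {"slide":[0,0,-0.006],"roll":0},
    {"slide":[0,0,-0.008],"roll":0},
    {"slide":[0,0,-0.01],"roll":0},
  ],
)

```text
t: 15.02
eef_pos: [466.2, 136.1, 130.1]
tcp_rot: [3.141, -0.0, 0.548]
ft_force: [1.0, -0.4, -2.1]
opening: 0.266
grip_force: 30.0
```

Emit:
step_arm(
  increments=[
    {"slide":[0,0,-0.002],"roll":0},
    {"slide":[0,0,-0.004],"roll":0},
    {"slide":[0,0,-0.006],"roll":0},
    {"slide":[0,0,-0.0075],"roll":0},
    {"slide":[0,0,-0.0075],"roll":0},
  ],
)

```text
t: 15.65
eef_pos: [466.3, 136.1, 137.5]
tcp_rot: [3.141, -0.0, 0.548]
ft_force: [-0.2, 0.1, -3.1]
opening: 0.265
grip_force: 30.0
```

```bash
python3 tp.py; python3 p.py | grep boss; cat > e.py <<'E'
from h import *
np.set_printoptions(precision=1,suppress=True)
a=0.548; C=np.array([524.5,170.6])
c=cam("scene"); P,uv=cloud(c); d=P[:,:2]-C
X=np.cos(a)*d[:,0]+np.sin(a)*d[:,1];Y=-np.sin(a)*d[:,0]+np.cos(a)*d[:,1];Z=P[:,2]
m=(X>-95)&(X<-40)&(abs(Y)<16)&(Z>100)
for z in range(100,200,4):
    k=m&(Z>=z)&(Z<z+4); print(z,k.sum(),X[k].mean() if k.any() else "",np.ptp(Y[k]) if k.any() else "", c["color"][uv[k][:,1],uv[k][:,0]].mean() if k.any() else "")
cv2.imwrite("pics/s6.png",cv2.resize(c["color"][160:310,330:530,::-1],(800,600),interpolation=cv2.INTER_CUBIC))
for r in mark_of("scene","plug_center")[:1]+mark_of("scene","link_bore")[:1]: print(r)
E
python3 e.py
```

```text
restX -67.69346668291719 Y 0.8927927651901086 [466.25388193 136.09504036 137.49835583] [ 3.14141896e+00 -1.08584887e-04  5.47826788e-01] [-0.22824315  0.08903513 -3.05522662] [-0.01465418 -0.00161302  0.02480035]
wrist far boss (2038, array([70.73,  1.28]), 21.360944747924805, array([61.59,  1.46], dtype=float32))
wrist pin boss (1921, array([-67.46,   1.7 ]), 21.679828643798828, array([-60.24,   2.  ], dtype=float32))
scene far boss (105, array([70.89, -0.7 ]), 22.980892181396484, array([71.01,  0.27], dtype=float32))
scene pin boss (63, array([-69.24,  -0.63]), 21.9501895904541, array([-62.47,  -0.42], dtype=float32))
100 34 -48.44447467708751 26.790686710879054 209.51960784313727
104 65 -61.584954343248945 31.78890290360116 214.07692307692307
108 75 -62.02489907216572 31.445298424549193 215.92
112 14 -62.877257686941206 24.462418441870007 160.07142857142858
116 16 -63.6410646623918 19.856717130602217 144.625
120 11 -62.23675171735365 15.96615007111334 137.0909090909091
124 10 -60.88996810325625 15.927304439033652 143.26666666666668
128 8 -60.60966992261015 19.127429480819366 147.8
[... 439 characters left out ...]
333333334
160 20 -57.9414256970712 24.45464715675764 147.25
164 24 -58.44465706628938 27.53205504325696 119.34722222222223
168 23 -58.33339675793717 29.186301120289755 98.84057971014492
172 26 -58.738816693301715 27.447449347410082 102.6025641025641
176 90 -66.36626609701376 31.129822761660208 110.08518518518518
180 13 -63.46026333220795 30.255847398894414 81.35897435897436
184 6 -62.979440847575425 27.83530063047887 54.611111111111114
188 7 -60.43441372379876 30.501869590950125 53.142857142857146
192 9 -62.100746116645205 30.357945884324764 50.629629629629626
196 8 -61.16353744340754 29.8669444632517 50.875
{'uv': [410.0, 219.3], 'confidence': 0.9}
{'uv': [409.7, 235.2], 'confidence': 0.93}
```

View pics/s6.png

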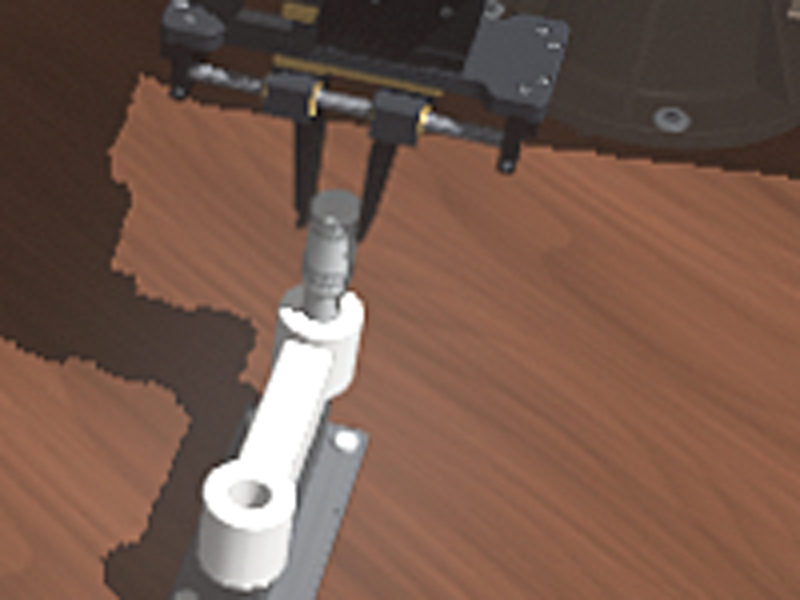

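The link has not moved. In the picture the pin handle has risen clear of the boss, showing bare rod at (320,303). The rise is 21.4 mm, so I'll add half a millimetre and hold.

Emit:
step_arm(
  increments=[
    {"slide":[0,0,-0.0005],"roll":0},
    {"slide":[0,0,-0.0005],"roll":0},
    {"slide":[0,0,-0.0005],"roll":0},
    {"slide":[0,0,-0.0005],"roll":0},
  ],
)

```text
t: 16.5
eef_pos: [466.2, 136.1, 137.9]
tcp_rot: [3.141, 0.0, 0.548]
ft_force: [-0.7, -0.6, -2.0]
opening: 0.264
grip_force: 30.0
```

```bash
python3 tp.py; python3 -c "
from cell import env; print(env.job_done())"
```

```text
restX -67.71830538856918 Y 0.9046647156325278 [466.22649534 136.09223338 137.89623638] [3.14148906e+00 4.37318678e-05 5.47844133e-01] [-0.72312469 -0.59834755 -1.99172683] [-0.01606723 -0.00715687  0.02715496]
the job is handed in; nothing more can be done
None
```

The link lies centred on the rest to within about 1–2 mm, and the gripper is holding the plug pin still, drawn up about 22 mm (half out); the job was handed in at about 16.5 s, and no verdict came back.

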